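Pass the tray through the keyed stop gate

ROBOT

A 6-joint arm with a two-finger parallel gripper is mounted at the origin on a cart in front of the work surface, level with it; the furniture and walls round the work are solid. World frame = base frame: x ahead of the robot, y to its left, z up, the work surface at z = 0. Lengths are in m, angles in degrees, forces in N, time in s.
With the tool pointing down it reaches from about 0.35 to 0.875 m from the base axis. Payload 4.2 kg.
Tool frame: the origin (TCP) lies on the centre line of the jaws, within the pads' length; the fingertips stand 19 mm ahead of it and the grasp point (between the pads) is the TCP; x points along the fingers, y is the direction in which the jaws open and shut, and the axes are right-handed (so a half turn about x gives the same grasp; the last joint's range is limited). The gripper opens to 87 mm and grips with 3 to 60 N. Pads are 19 mm wide; open, the fingers measure 117 mm over their backs; the gripper's body (75 mm by 190 mm) begins 51 mm behind the grasp point.
Start: joints at [91.937, 22.042, 0.453, 0, -68.411, -14.817], TCP at [0.139, 0.609, 0.242] pointing down, gripper open.
Joint ranges: [-179.83, 179.83], [-69.29, 118.12], [-61.27, 80.66], [-181.25, 117.63], [-171.15, -9.14], [-177.46, 177.46]. Speed limits (degrees/s): [159.86, 159.86, 180, 180, 180, 180].

INTERFACE

Orientations are given as a 3x3 rotation matrix whose columns are the frame's x, y, z axes.
In Python, from station import r, viewer, job, spotter gives the robot as it stands.
- The arm moves only by the tool play_rows, never from a script. Its argument "commands" is a list of rows, each an object of numbers: "fingers": the gripper command: -1 is fully open, 1 is shut, values between are in proportion; "tx", "ty", "tz": the shift along the tool's x, y, z normalised to -1 to 1, where 1 is 750 mm; "ax", "ay", "az": the turn, a rotation vector about the tool's x, y, z normalised to -1 to 1, where 1 is pi rad. In form: [{"fingers": .., "tx": .., "ty": .., "tz": .., "ax": .., "ay": .., "az": ..}, ...]. A call has 1 to 5 rows; each row is the pose to reach, as a shift and turn from the pose commanded when the call began, along the tool's axes at that moment, turning the shorter way round; what a row does not reach only later rows make up. A row lasts 1/12 s, in which the tool goes at most 41.7 mm and 7.16 degrees, less where a joint would pass 70% of its speed; a pose out of reach is approached as far as the arm can. A call with a number of a shift or a turn outside -1 to 1 is refused whole. A call with a gripper value outside its range is refused whole. The fingers move at their own pace and stop on an object; the grip force is fixed at half the most. Time passes only in rows, so rows that repeat a pose let the fingers close. It gives the time, the measured TCP pose, the force and the opening at its end, in the units of the state.
- r.sense(): the state, without advancing time (a new reading comes with each control period).
- viewer.capture(name): name is "scene" or "top" or "wrist"; returns a dict with "image" (400x640x3 uint8, red, green, blue), "fx", "fy", "cx", "cy" (pixels), "R" (3x3) and "t" (3): a world point X has camera coordinates R X + t; the wrist camera has in their place "mount" (4x4, takes a point from camera to tool coordinates, whose origin is the TCP and whose axes are the tool frame's). Camera axes: x right, y down, z forward; pixel columns grow to the right and rows downward; lengths in m; the calibration is good to about 2 mm. A picture is of the moment at which its call begins: read the wrist's pose just before it. There is no depth.
- job.finish_job(): hands the job in, once; it reports no verdict.
Trained networks look in a picture, given as the dict that the camera call returned (one of the last four; its "shot" number tells which), for a name from the list of things; names that differ only in an ending like _2 or _b are one class to them, and where a whole thing is asked for, a point or a joint stands for the part that bears it (a point fixed in the world has none). Each returns a list of dicts, best first, with "score" (0 to 1); they miss things now and then, are a little off and sometimes report something else, mostly with a low value. They report only what shows in the picture. A call takes as long as a camera call. They do not tell look-alikes from the thing itself.
- spotter.find_in(name, picture): "uv" ([column, row] in pixels, amid what is visible of it).
- spotter.silhouettes(name, picture): "region" (400x640 bool, what is visible of it) and "uv" ([column, row] in pixels, amid what is visible of it).
The state is a dict: "time_s": time; "joints": joint angles; "joint_velocities": joint speeds; "effort": joint torques, N m; "tcp_pos": TCP position; "ee_rot": TCP orientation; "wrist_force": force on the tool from outside, world axes, zero at the start; "moment": the same for the moment, N m; "gripper_width": opening from 0.0 (shut) to 1.0 (fully open).
Only numpy, scipy, OpenCV 4.12 (cv2) and the standard library are available. Lean on these libraries where they do the work, as an engineer would, in place of code of your own. Each camera call takes 0.05 s, during which the arm holds its last target. There are 200 camera calls.

TASK

Press the green key until it latches, so that the red key pops up and the yellow gate drops. Then slide the blue tray, with the red spool standing in it, along the decks and across the gap until it rests against the end stop; do not lift it or let it dip into the gap. Finally press the red key until it latches, so that the green key pops up and the gate rises again behind the tray; never press the white key and do not disturb the other things on the bench.

Things in the scene. Friction and masses are not known exactly. Their poses are not given: they have to be found in the camera images.
- key_bank: Grey control box with a black top, fixed to the bench, 90 (x) x 166 (y) x 40 mm high; origin at the centre of its underside. Three keys stand in a row along its y axis, 46 mm apart (at y = -46, 0, +46 mm, x = 0); which colour is at which place varies. Inside, a sprung latch bar holds a pressed key down and lets go of the one latched before. The green key also works the yellow gate.
- key_green (a joint): Depth of the green key in m: 0 up, about 0.0095 latched down, hard stop at 0.012. It must be pushed past 0.010 and let go to stay latched; pushing takes about 3 to 4 N, more when done fast. Starts up.
- key_green_top (a point): Centre of the top face of the green key cap (cap 32 x 26 mm in the box's x and y), 57 mm above the bench when up, 47.5 mm when latched, 45 mm at the hard stop; same axes as the box.
- key_white (a joint): Depth of the white key in m, as the green one. Starts up; must not be pressed.
- key_white_top (a point): Centre of the top face of the white key cap, as for the green key.
- key_red (a joint): Depth of the red key in m, as the green one. Starts latched.
- key_red_top (a point): Centre of the top face of the red key cap, as for the green key.
- station: Transfer station fixed to the bench, 110 (x) x 350 (y) mm, with two white decks whose tops are 45 mm above the bench; origin at the centre of its underside. Along its own y axis: feed deck from +175 to +25 mm (open at the +175 end), gap from +25 to -25 mm with the gate in it, receiving deck from -25 to -165 mm, end stop with its face at -165 mm, 24 mm high. Aluminium side rails, 8 mm above the decks, run along both sides and leave a lane 91 mm wide.
- stop_gate (a joint): How far the yellow gate is lowered, in m: 0 raised (18 mm above the decks, blocks the tray), about 0.020 lowered (2 mm below the decks). It is linked to the green key: 2.1 times that key's depth.
- home_point (a point): Point on the receiving deck's surface where the tray's origin lies when the tray touches the end stop: y = -105 mm in the station's frame.
- tray: Loose open blue tray, 84 (x) x 120 (y) x 22 mm high, walls and floor 4 mm, 0.2 to 0.35 kg; origin at the centre of its underside. Starts on the feed deck between the rails, its y axis nearly along the station's y, and slides toward the station's -y; sliding it takes 1 to 3 N.
- spool: Wooden spool of red thread standing loose in the tray, 41 mm across, 50 mm high; origin at the centre of its foot, z along its axis.
- spool_white: Wooden spool of white thread standing on the bench beside the station, 41 mm across, 50 mm high; origin at its foot. Leave alone.
- tape_roll: Roll of white linen tape lying on the bench beside the station, 66 mm across, 30 mm high; origin at the centre of its underside. Leave alone.
- eraser: Blue and white eraser on the bench behind the key box, 22 x 50 x 13 mm; origin at the centre of its underside. Leave alone.
Not all that is in view belongs to the job. Several things have the shape of the tray; the one meant has the colours described above.

How it is judged:
By the outcome, as a careful person would: the job done as asked, in the order asked, and still so for the second after the job is handed in, with the robot touching nothing.
It also fails if it takes over 54 s, if anything falls off the work surface, if the arm or the gripper's body presses on something with over 40 N, if the wrist force passes 120 N, or if a joint passes its speed limit or range.

## Working session

There is one attempt and no reset: what is moved stays moved. The work goes in short steps, Python scripts to look and compute and a tool call to move; the robot and the scene stay as the last step left them, time stands still between calls to the robot, and variables do not carry over. Pictures are saved under pics/ and viewed, about 8 in all and at most 12, crops included, and the job is handed in when it is done.

Besides the shell and the picture viewer there is one more tool, called after ">>>" in YAML: its name, and indented under it one key for each argument. play_rows: Moves the arm, as the interface text tells. Its arguments: {"type":"object","properties":{"commands":{"type":"array"}},"required":["commands"]}

```bash
mkdir -p pics; ls; cat > h.py <<'E'
import numpy as np, cv2
from station import r, viewer, job, spotter
def save(c,n): cv2.imwrite(f'pics/{n}.png',c['image'][:,:,::-1])
def ray(c,uv,z):
    d=np.array([(uv[0]-c['cx'])/c['fx'],(uv[1]-c['cy'])/c['fy'],1.]);R=np.array(c['R']);o=-R.T@np.array(c['t']);d=R.T@d
    return o+d*(z-o[2])/d[2]
def proj(c,X):
    p=np.array(c['R'])@np.array(X)+np.array(c['t']);return [c['fx']*p[0]/p[2]+c['cx'],c['fy']*p[1]/p[2]+c['cy']]
E
python3 - <<'E'
from h import *
np.set_printoptions(precision=4,suppress=True)
s=r.sense();print(s['tcp_pos'],s['ee_rot'],s['wrist_force'],s['gripper_width'],s['time_s'])
for n in ['top','scene']:
    c=viewer.capture(n);save(c,n);print(n,-np.array(c['R']).T@np.array(c['t']))
    for k,z in [('key_bank',.04),('key_green_top',.057),('key_white_top',.057),('key_red_top',.0475),('station',.045),('tray',.05),('spool',.095),('spool_white',.05),('tape_roll',.03),('eraser',.013)]:
        for d in spotter.find_in(k,c)[:2]: print(k,np.round(d['uv'],1),round(d['score'],2),ray(c,d['uv'],z))
E
```

```text
pics
[0.1392 0.6087 0.2404] [[-0.0004 -0.2231 -0.9748]
 [-0.0022 -0.9748  0.2231]
 [-1.      0.0022 -0.0001]] [-0.3644  1.0313 -0.2064] 1.001202304674712 0.0
top [0.4324 0.1049 1.6903]
key_green_top [431.6 234.5] 0.5 [ 0.4556 -0.2759  0.057 ]
key_green_top [305.5 190.5] 0.31 [0.6086 0.164  0.057 ]
key_white_top [414.4 235.9] 0.47 [ 0.4506 -0.2159  0.057 ]
key_red_top [405.6 241.6] 0.5 [ 0.4308 -0.1867  0.0475]
station [322.9 220.3] 0.75 [0.5047 0.1026 0.045 ]
tray [211.9 222.7] 0.74 [0.4951 0.4917 0.05  ]
tray [285.3 215.3] 0.64 [0.5217 0.2346 0.05  ]
tape_roll [327.5 188.7] 0.74 [0.6182 0.0864 0.03  ]
eraser [281.9 210.7] 0.58 [0.5402 0.2499 0.013 ]
scene [ 1.0373 -0.383   1.1833]
key_bank [193.1 268.8] 0.81 [ 0.4559 -0.2385  0.04  ]
key_green_top [177.3 272. ] 0.49 [ 0.4425 -0.2742  0.057 ]
key_white_top [195.3 262.1] 0.44 [ 0.4537 -0.225   0.057 ]
key_red_top [230.3 268.8] 0.71 [ 0.5291 -0.1727  0.0475]
key_red_top [205.1 248.3] 0.69 [ 0.4358 -0.1805  0.0475]
station [298.8 208.3] 0.56 [0.526  0.0817 0.045 ]
tray [381.3 127.2] 0.91 [0.5038 0.4708 0.05  ]
tray [333.2 171.7] 0.79 [0.5119 0.2393 0.05  ]
spool [339.9 168.6] 0.72 [0.5391 0.2358 0.095 ]
spool_white [346.  215.4] 0.73 [0.639  0.1545 0.05  ]
tape_roll [316.2 237.6] 0.93 [0.6202 0.0545 0.03  ]
tape_roll [178.9 273.7] 0.59 [ 0.4351 -0.2716  0.03  ]
eraser [230.6 269.4] 0.61 [ 0.5156 -0.1669  0.013 ]
```

```bash
python3 - <<'E'
import cv2
a=cv2.imread('pics/top.png')[140:300,190:460]; b=cv2.imread('pics/scene.png')[90:330,120:440]
cv2.imwrite('pics/topz.png',cv2.resize(a,None,fx=2.9,fy=2.9,interpolation=cv2.INTER_CUBIC))
cv2.imwrite('pics/scenez.png',cv2.resize(b,None,fx=2.5,fy=2.5,interpolation=cv2.INTER_CUBIC))
E
```

```text
(no output)
```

View pics/topz.png

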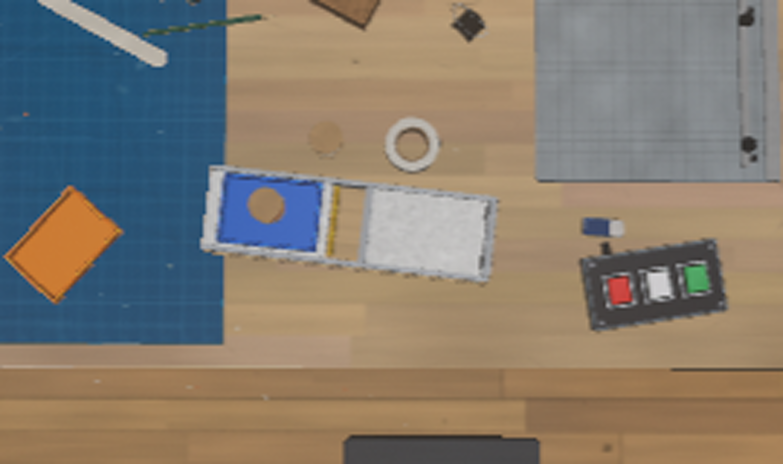

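View pics/scenez.png

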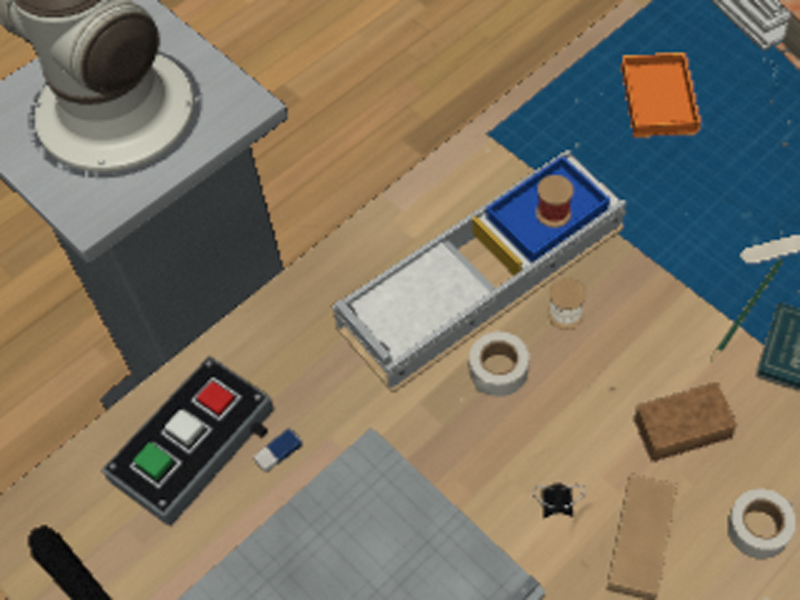

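The two views agree. From the robot side, the key order is red (top crop 620,290), white (658,285), green (697,279). The blue tray with the spool is at (270,212), the raised gate at (333,222), and the end stop at (490,240). The orange tray is a decoy. Next I'll measure by colour.

```bash
cat > m.py <<'E'
from h import *
np.set_printoptions(precision=4,suppress=True)
cs={n:viewer.capture(n) for n in ['top','scene']}
def mask(c,f,box):
    h=cv2.cvtColor(c['image'],cv2.COLOR_RGB2HSV).astype(int);m=f(h[...,0],h[...,1],h[...,2]);b=np.zeros_like(m);b[box[2]:box[3],box[0]:box[1]]=1;m=(m&b).astype(np.uint8)
    n,l,s,_=cv2.connectedComponentsWithStats(m);return l==1+s[1:,4].argmax()
bx={'top':(385,445,215,260),'scene':(150,235,225,300)}
col={'red':lambda h,s,v:((h<8)|(h>172))&(s>140)&(v>90),'green':lambda h,s,v:(h>45)&(h<85)&(s>100)&(v>70),'white':lambda h,s,v:(s<40)&(v>185)}
for n,c in cs.items():
    for k,f in col.items():
        m=mask(c,f,bx[n]);v,u=np.nonzero(m);uv=(u.mean(),v.mean());print(n,k,m.sum(),uv,ray(c,uv,.057 if k!='red' else .0475))
c=cs['top']
m=mask(c,lambda h,s,v:(h>105)&(h<125)&(s>150)&(v>60),(255,310,185,240))
q=cv2.boxPoints(cv2.minAreaRect(cv2.findContours(m.astype(np.uint8),0,2)[0][0]));P=np.array([ray(c,p,.067) for p in q]);print('tray',P,P.mean(0))
d=spotter.silhouettes('station',c)[0]
M=d['region'].astype(np.uint8);M=cv2.morphologyEx(M,cv2.MORPH_CLOSE,np.ones((15,15)))
ct=max(cv2.findContours(M,0,2)[0],key=cv2.contourArea);q=cv2.boxPoints(cv2.minAreaRect(ct));P=np.array([ray(c,p,.053) for p in q]);print('station',q,P,P.mean(0))
d=spotter.silhouettes('key_bank',c)
if d:
    q=cv2.boxPoints(cv2.minAreaRect(max(cv2.findContours(d[0]['region'].astype(np.uint8),0,2)[0],key=cv2.contourArea)));P=np.array([ray(c,p,.04) for p in q]);print('bank',P,P.mean(0))
E
python3 m.py
```

```text
top red 62 (np.float64(403.2903225806452), np.float64(239.59677419354838)) [ 0.4377 -0.1787  0.0475]
top green 61 (np.float64(429.4590163934426), np.float64(235.72131147540983)) [ 0.4514 -0.2683  0.057 ]
top white 49 (np.float64(416.83673469387753), np.float64(237.59183673469389)) [ 0.4448 -0.2243  0.057 ]
scene red 103 (np.float64(205.60194174757282), np.float64(248.63106796116506)) [ 0.4375 -0.1802  0.0475]
scene green 119 (np.float64(180.51260504201682), np.float64(273.42857142857144)) [ 0.4516 -0.2709  0.057 ]
scene white 86 (np.float64(192.97674418604652), np.float64(259.7906976744186)) [ 0.4442 -0.225   0.057 ]
tray [[0.4953 0.3025 0.067 ]
 [0.5763 0.2946 0.067 ]
 [0.564  0.1809 0.067 ]
 [0.483  0.1894 0.067 ]] [0.5296 0.2419 0.067 ]
station [[258.5287 226.6932]
 [262.0279 195.9779]
 [361.2465 207.2813]
 [357.7473 237.9965]] [[ 0.4814  0.3276  0.053 ]
 [ 0.5893  0.3169  0.053 ]
 [ 0.5503 -0.0318  0.053 ]
 [ 0.4429 -0.019   0.053 ]] [0.516  0.1484 0.053 ]
bank [[ 0.4882 -0.1289  0.04  ]
 [ 0.513  -0.3001  0.04  ]
 [ 0.4118 -0.3126  0.04  ]
 [ 0.3872 -0.1423  0.04  ]] [ 0.4501 -0.221   0.04  ]
```

```bash
cat >> h.py <<'E'
from scipy.spatial.transform import Rotation as Ro
def go(*targets,base=None):
    s=r.sense();R=np.array(s['ee_rot']);p=np.array(s['tcp_pos'])
    if base is not None: p=np.array(base[:3]);R=rot(base[3])
    print('t',s['time_s'],'pos',np.round(s['tcp_pos'],4),'psi',round(float(np.degrees(np.arctan2(R[1,1],R[0,1]))),2),'F',np.round(s['wrist_force'],1),'g',round(s['gripper_width'],3),'j',np.round(s['joints'],0))
    for x,y,z,psi in targets:
        d=R.T@(np.array([x,y,z])-p)/.75; a=Ro.from_matrix(R.T@rot(psi)).as_rotvec()/np.pi
        print([x,y,z,psi],'t',np.round(d,4),'a',np.round(a,4))
def rot(psi):
    c,s=np.cos(np.radians(psi)),np.sin(np.radians(psi)); X=np.array([0,0,-1.]);Y=np.array([c,s,0]);return np.stack([X,Y,np.cross(X,Y)],1)
E
python3 - <<'E'
from h import *
go((.45,.25,.24,-140),(.45,0,.2,-171.25),(.4514,-.2697,.12,-171.25))
E
```

```text
t 1.3 pos [0.1393 0.6093 0.2415] psi -102.88 F [0.4 0.3 0.6] g 0.999 j [ 92.  22.   0.   0. -68. -15.]
[0.45, 0.25, 0.24, -140] t [ 0.0021  0.3746 -0.5106] a [ 0.2062 -0.     -0.    ]
[0.45, 0, 0.2, -171.25] t [ 0.0554  0.6996 -0.5849] a [ 0.3798 -0.     -0.    ]
[0.4514, -0.2697, 0.12, -171.25] t [ 0.1621  1.0497 -0.6669] a [ 0.3798 -0.     -0.    ]
```

>>> play_rows:
  commands:
    - {"fingers":1,"tx":0,"ty":0.375,"tz":-0.51,"ax":0.206,"ay":0,"az":0}
    - {"fingers":1,"tx":0,"ty":0.375,"tz":-0.51,"ax":0.206,"ay":0,"az":0}
    - {"fingers":1,"tx":0,"ty":0.375,"tz":-0.51,"ax":0.206,"ay":0,"az":0}
    - {"fingers":1,"tx":0,"ty":0.375,"tz":-0.51,"ax":0.206,"ay":0,"az":0}
    - {"fingers":1,"tx":0,"ty":0.375,"tz":-0.51,"ax":0.206,"ay":0,"az":0}

```text
time_s: 1.72
tcp_pos: [0.2762, 0.4499, 0.2417]
ee_rot: [[0.0, -0.755, -0.656], [0.0, -0.656, 0.755], [-1.0, -0.0, 0.0]]
wrist_force: [0.2, 1.8, 1.3]
gripper_width: 0.705
```

```bash
python3 - <<'E'
from h import *
go((.45,.25,.24,-171.25),(.47,0,.2,-171.25))
E
```

```text
t 1.7167 pos [0.2762 0.4499 0.2417] psi -139.0 F [0.2 1.8 1.3] g 0.705 j [ 76.  13. -13.   0. -64. -35.]
[0.45, 0.25, 0.24, -171.25] t [ 0.0023  0.     -0.3532] a [1.792e-01 1.000e-04 1.000e-04]
[0.47, 0, 0.2, -171.25] t [ 0.0555  0.1986 -0.6223] a [1.792e-01 1.000e-04 1.000e-04]
```

>>> play_rows:
  commands:
    - {"fingers":1,"tx":0,"ty":0,"tz":-0.353,"ax":0.18,"ay":0,"az":0}
    - {"fingers":1,"tx":0,"ty":0,"tz":-0.353,"ax":0.18,"ay":0,"az":0}
    - {"fingers":1,"tx":0,"ty":0,"tz":-0.353,"ax":0.18,"ay":0,"az":0}
    - {"fingers":1,"tx":0.055,"ty":0.199,"tz":-0.622,"ax":0.18,"ay":0,"az":0}
    - {"fingers":1,"tx":0.055,"ty":0.199,"tz":-0.622,"ax":0.18,"ay":0,"az":0}

```text
time_s: 2.13
tcp_pos: [0.3841, 0.2772, 0.2325]
ee_rot: [[0.001, -0.989, -0.149], [0.001, -0.149, 0.989], [-1.0, -0.001, 0.001]]
wrist_force: [0.8, -0.6, 0.7]
gripper_width: 0.328
```

```bash
python3 - <<'E'
from h import *
go((.4514,-.2697,.16,-171.25))
E
```

```text
t 2.1333 pos [0.3841 0.2772 0.2325] psi -171.41 F [ 0.8 -0.6  0.7] g 0.328 j [ 56.   8. -21.   0. -62. -47.]
[0.4514, -0.2697, 0.16, -171.25] t [ 0.0962  0.0202 -0.7345] a [-0.0009  0.0002  0.0003]
```

>>> play_rows:
  commands:
    - {"fingers":1,"tx":0.096,"ty":0.02,"tz":-0.734,"ax":0,"ay":0,"az":0}
    - {"fingers":1,"tx":0.096,"ty":0.02,"tz":-0.734,"ax":0,"ay":0,"az":0}
    - {"fingers":1,"tx":0.096,"ty":0.02,"tz":-0.734,"ax":0,"ay":0,"az":0}
    - {"fingers":1,"tx":0.096,"ty":0.02,"tz":-0.734,"ax":0,"ay":0,"az":0}
    - {"fingers":1,"tx":0.096,"ty":0.02,"tz":-0.734,"ax":0,"ay":0,"az":0}

```text
time_s: 2.55
tcp_pos: [0.4093, 0.072, 0.2056]
ee_rot: [[0.001, -0.988, -0.156], [0.001, -0.156, 0.988], [-1.0, -0.001, 0.0]]
wrist_force: [1.9, 0.1, -0.8]
gripper_width: 0.018
```

```bash
python3 - <<'E'
from h import *
go((.4514,-.2697,.16,-171.25))
E
```

```text
t 2.55 pos [0.4093 0.072  0.2056] psi -171.04 F [ 1.9  0.1 -0.8] g 0.018 j [ 33.   3. -30.   0. -57. -24.]
[0.4514, -0.2697, 0.16, -171.25] t [ 0.0606  0.0156 -0.4588] a [0.0011 0.0001 0.0004]
```

>>> play_rows:
  commands:
    - {"fingers":1,"tx":0.06,"ty":0.016,"tz":-0.459,"ax":0,"ay":0,"az":0}
    - {"fingers":1,"tx":0.06,"ty":0.016,"tz":-0.459,"ax":0,"ay":0,"az":0}
    - {"fingers":1,"tx":0.06,"ty":0.016,"tz":-0.459,"ax":0,"ay":0,"az":0}
    - {"fingers":1,"tx":0.06,"ty":0.016,"tz":-0.459,"ax":0,"ay":0,"az":0}
    - {"fingers":1,"tx":0.06,"ty":0.016,"tz":-0.459,"ax":0,"ay":0,"az":0}

```text
time_s: 2.97
tcp_pos: [0.4344, -0.1333, 0.1786]
ee_rot: [[0.001, -0.988, -0.155], [-0.0, -0.155, 0.988], [-1.0, -0.001, -0.0]]
wrist_force: [1.1, 0.3, 0.7]
gripper_width: 0.005
```

>>> play_rows:
  commands:
    - {"fingers":1,"tx":0.01,"ty":0,"tz":-0.195,"ax":0,"ay":0,"az":0}
    - {"fingers":1,"tx":0.01,"ty":0,"tz":-0.195,"ax":0,"ay":0,"az":0}
    - {"fingers":1,"tx":0.01,"ty":0,"tz":-0.195,"ax":0,"ay":0,"az":0}
    - {"fingers":1,"tx":0.01,"ty":0,"tz":-0.195,"ax":0,"ay":0,"az":0}
    - {"fingers":1,"tx":0.01,"ty":0,"tz":-0.195,"ax":0,"ay":0,"az":0}

```text
time_s: 3.38
tcp_pos: [0.4575, -0.2796, 0.1702]
ee_rot: [[-0.0, -0.989, -0.15], [-0.001, -0.15, 0.989], [-1.0, 0.0, -0.001]]
wrist_force: [0.8, 1.0, -0.8]
gripper_width: 0.006
```

```bash
cat > w.py <<'E'
from h import *
import sys
def wcam():
    s=r.sense();c=viewer.capture('wrist');T=np.eye(4);T[:3,:3]=s['ee_rot'];T[:3,3]=s['tcp_pos']
    W=np.linalg.inv(T@np.array(c['mount']));c['R']=W[:3,:3];c['t']=W[:3,3];return c
E
python3 - <<'E'
from w import *
c=wcam();save(c,'w1')
print('green exp',proj(c,(.4514,-.2697,.057)),'red',proj(c,(.4376,-.1795,.0475)))
go((.4514,-.2697,.09,-171.25),(.4514,-.2697,.064,-171.25))
E
```

```text
green exp [np.float64(324.391456770025), np.float64(216.24920327416746)] red [np.float64(323.68499933450914), np.float64(303.96343661606653)]
t 3.4333 pos [ 0.4569 -0.2777  0.1702] psi -171.31 F [-0.1  0.9 -0. ] g 0.005 j [-14.  17. -18.   0. -55.  23.]
[0.4514, -0.2697, 0.09, -171.25] t [0.107  0.0055 0.0117] a [-0.0004  0.0001 -0.0002]
[0.4514, -0.2697, 0.064, -171.25] t [0.1416 0.0055 0.0117] a [-0.0004  0.0001 -0.0002]
```

View pics/w1.png

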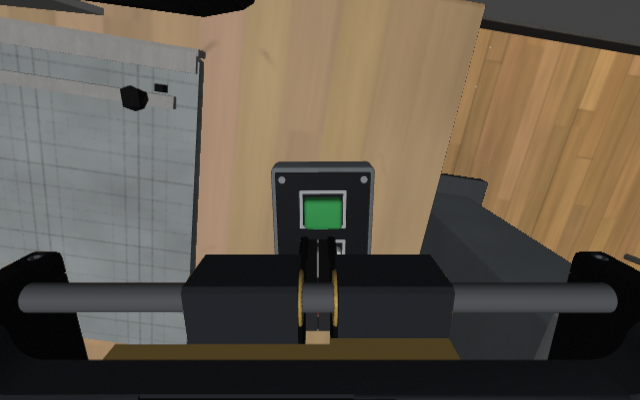

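The wrist view shows the green cap at about (323,211). That is within about 4 mm of where I expected it (324,216), so I'll shift slightly toward -y and press.

>>> play_rows:
  commands:
    - {"fingers":1,"tx":0.05,"ty":0.005,"tz":0.009,"ax":0,"ay":0,"az":0}
    - {"fingers":1,"tx":0.095,"ty":0.005,"tz":0.009,"ax":0,"ay":0,"az":0}
    - {"fingers":1,"tx":0.115,"ty":0.005,"tz":0.009,"ax":0,"ay":0,"az":0}
    - {"fingers":1,"tx":0.12,"ty":0.005,"tz":0.009,"ax":0,"ay":0,"az":0}
    - {"fingers":1,"tx":0.12,"ty":0.005,"tz":0.009,"ax":0,"ay":0,"az":0}

```text
time_s: 3.85
tcp_pos: [0.4519, -0.2688, 0.0803]
ee_rot: [[-0.002, -0.988, -0.156], [0.0, -0.156, 0.988], [-1.0, 0.002, 0.001]]
wrist_force: [-0.1, -0.6, 0.6]
gripper_width: 0.004
```

```bash
python3 - <<'E'
from h import *
go((.4515,-.271,.064,-171.25))
E
```

```text
t 3.85 pos [ 0.4519 -0.2688  0.0803] psi -171.01 F [-0.1 -0.6  0.6] g 0.004 j [-13.  23. -25.   0. -42.  22.]
[0.4515, -0.271, 0.064, -171.25] t [ 0.0217  0.0009 -0.0029] a [ 0.0013  0.0002 -0.0007]
```

>>> play_rows:
  commands:
    - {"fingers":1,"tx":0.006,"ty":0.001,"tz":-0.003,"ax":0,"ay":0,"az":0}
    - {"fingers":1,"tx":0.012,"ty":0.001,"tz":-0.003,"ax":0,"ay":0,"az":0}
    - {"fingers":1,"tx":0.018,"ty":0.001,"tz":-0.003,"ax":0,"ay":0,"az":0}
    - {"fingers":1,"tx":0.022,"ty":0.001,"tz":-0.003,"ax":0,"ay":0,"az":0}
    - {"fingers":1,"tx":0.022,"ty":0.001,"tz":-0.003,"ax":0,"ay":0,"az":0}

```text
time_s: 4.27
tcp_pos: [0.4529, -0.2722, 0.0649]
ee_rot: [[0.002, -0.988, -0.155], [-0.001, -0.155, 0.988], [-1.0, -0.002, -0.001]]
wrist_force: [2.2, 0.1, 1.7]
gripper_width: 0.005
```

>>> play_rows:
  commands:
    - {"fingers":1,"tx":0.001,"ty":0,"tz":0,"ax":0,"ay":0,"az":0}
    - {"fingers":1,"tx":0.002,"ty":0,"tz":0,"ax":0,"ay":0,"az":0}

```text
time_s: 4.43
tcp_pos: [0.4529, -0.2722, 0.0643]
ee_rot: [[0.002, -0.988, -0.156], [-0.001, -0.156, 0.988], [-1.0, -0.002, -0.001]]
wrist_force: [-1.3, 3.3, 13.1]
gripper_width: 0.008
```

>>> play_rows:
  commands:
    - {"fingers":1,"tx":-0.025,"ty":0,"tz":0,"ax":0,"ay":0,"az":0}
    - {"fingers":1,"tx":-0.07,"ty":0,"tz":0,"ax":0,"ay":0,"az":0}
    - {"fingers":1,"tx":-0.12,"ty":0,"tz":0,"ax":0,"ay":0,"az":0}
    - {"fingers":1,"tx":-0.16,"ty":0,"tz":0.05,"ax":0,"ay":0,"az":0}
    - {"fingers":1,"tx":-0.18,"ty":0,"tz":0.1,"ax":0,"ay":0,"az":0}

```text
time_s: 4.85
tcp_pos: [0.4419, -0.203, 0.1986]
ee_rot: [[0.004, -0.988, -0.151], [-0.001, -0.151, 0.988], [-1.0, -0.004, -0.002]]
wrist_force: [0.9, 0.8, -0.1]
gripper_width: 0.004
```

```bash
python3 - <<'E'
from w import *
c=wcam();d=viewer.capture('scene')
a=cv2.resize(c['image'][100:400,200:450],(500,600)); b=d['image'][150:310,150:400]
cv2.imwrite('pics/after.png',np.hstack([cv2.resize(b,(560,358)),cv2.resize(c['image'],(240,150)).repeat(1,0) if 0 else cv2.resize(c['image'][130:370,230:400],(240,358))])[:,:,::-1])
go((.54,.37,.2,-6.4),(.54,.37,.2,-186.4))
E
```

```text
t 4.95 pos [ 0.4413 -0.1996  0.1993] psi -170.86 F [0.3 0.1 0.1] g 0.003 j [ -5.  10. -23.  -0. -57.  14.]
[0.54, 0.37, 0.2, -6.4] t [-2.000e-04 -2.505e-01  7.289e-01] a [-9.137e-01 -2.800e-03 -1.000e-04]
[0.54, 0.37, 0.2, -186.4] t [-2.000e-04 -2.505e-01  7.289e-01] a [ 0.0863 -0.0001  0.0019]
```

View pics/after.png

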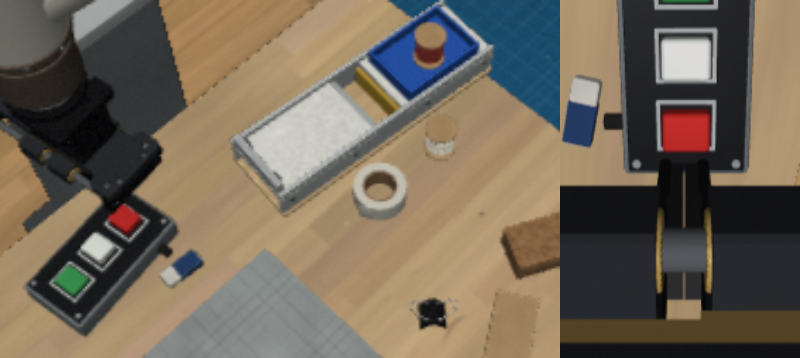

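After the press, red has popped up, green is down, and the gate has dropped into the gap. Next I'll move behind the tray.

>>> play_rows:
  commands:
    - {"fingers":0.08,"tx":0,"ty":-0.25,"tz":0.7,"ax":0.086,"ay":0,"az":0}
    - {"fingers":0.08,"tx":0,"ty":-0.25,"tz":0.7,"ax":0.086,"ay":0,"az":0}
    - {"fingers":0.08,"tx":0,"ty":-0.25,"tz":0.7,"ax":0.086,"ay":0,"az":0}
    - {"fingers":0.08,"tx":0,"ty":-0.25,"tz":0.7,"ax":0.086,"ay":0,"az":0}
    - {"fingers":0.08,"tx":0,"ty":-0.25,"tz":0.7,"ax":0.086,"ay":0,"az":0}

```text
time_s: 5.37
tcp_pos: [0.4771, -0.0087, 0.1954]
ee_rot: [[-0.002, -0.993, 0.116], [-0.0, 0.116, 0.993], [-1.0, 0.002, -0.0]]
wrist_force: [0.5, 0.3, -0.2]
gripper_width: 0.296
```

```bash
python3 - <<'E'
from h import *
go((.539,.352,.2,173.64))
E
```

```text
t 5.3667 pos [ 0.4771 -0.0087  0.1954] psi 173.36 F [ 0.5  0.3 -0.2] g 0.296 j [ 19.  10. -24.  -0. -56. -25.]
[0.539, 0.352, 0.2, 173.64] t [-0.0063 -0.0264  0.4872] a [-0.0015 -0.0001 -0.0005]
```

>>> play_rows:
  commands:
    - {"fingers":0.08,"tx":-0.006,"ty":-0.026,"tz":0.487,"ax":-0.0015,"ay":0,"az":0}
    - {"fingers":0.08,"tx":-0.006,"ty":-0.026,"tz":0.487,"ax":-0.0015,"ay":0,"az":0}
    - {"fingers":0.08,"tx":-0.006,"ty":-0.026,"tz":0.487,"ax":-0.0015,"ay":0,"az":0}
    - {"fingers":0.08,"tx":-0.006,"ty":-0.026,"tz":0.487,"ax":-0.0015,"ay":0,"az":0}
    - {"fingers":0.08,"tx":-0.006,"ty":-0.026,"tz":0.487,"ax":-0.0015,"ay":0,"az":0}

```text
time_s: 5.78
tcp_pos: [0.5121, 0.1969, 0.1978]
ee_rot: [[-0.002, -0.994, 0.11], [-0.001, 0.11, 0.994], [-1.0, 0.002, -0.001]]
wrist_force: [1.7, 0.2, 0.1]
gripper_width: 0.46
```

```bash
python3 - <<'E'
from h import *
go((.539,.352,.2,173.64))
E
```

```text
t 5.7833 pos [0.5121 0.1969 0.1978] psi 173.69 F [1.7 0.2 0.1] g 0.46 j [ 38.  17. -14.  -0. -59. -44.]
[0.539, 0.352, 0.2, 173.64] t [-0.0032 -0.013   0.2095] a [ 0.0003 -0.0004 -0.0005]
```

>>> play_rows:
  commands:
    - {"fingers":0.08,"tx":-0.003,"ty":-0.013,"tz":0.21,"ax":0,"ay":0,"az":0}
    - {"fingers":0.08,"tx":-0.003,"ty":-0.013,"tz":0.21,"ax":0,"ay":0,"az":0}
    - {"fingers":0.08,"tx":-0.003,"ty":-0.013,"tz":0.21,"ax":0,"ay":0,"az":0}
    - {"fingers":0.08,"tx":-0.003,"ty":-0.013,"tz":0.21,"ax":0,"ay":0,"az":0}
    - {"fingers":0.08,"tx":-0.003,"ty":-0.013,"tz":0.21,"ax":0,"ay":0,"az":0}

```text
time_s: 6.2
tcp_pos: [0.5401, 0.3559, 0.1986]
ee_rot: [[-0.0, -0.994, 0.106], [-0.0, 0.106, 0.994], [-1.0, 0.0, -0.0]]
wrist_force: [1.8, -0.7, 0.4]
gripper_width: 0.458
```

```bash
python3 - <<'E'
from h import *
go((.538,.347,.1,173.64),(.538,.347,.068,173.64))
E
```

```text
t 6.2 pos [0.5401 0.3559 0.1986] psi 173.94 F [ 1.8 -0.7  0.4] g 0.458 j [ 48.  26.   0.  -0. -64. -54.]
[0.538, 0.347, 0.1, 173.64] t [ 0.1315  0.0016 -0.0121] a [ 0.0017 -0.0001 -0.0001]
[0.538, 0.347, 0.068, 173.64] t [ 0.1742  0.0016 -0.0121] a [ 0.0017 -0.0001 -0.0001]
```

>>> play_rows:
  commands:
    - {"fingers":0.08,"tx":0.05,"ty":0.002,"tz":-0.012,"ax":0.001,"ay":0,"az":0}
    - {"fingers":0.08,"tx":0.1,"ty":0.002,"tz":-0.012,"ax":0.001,"ay":0,"az":0}
    - {"fingers":0.08,"tx":0.145,"ty":0.002,"tz":-0.012,"ax":0.001,"ay":0,"az":0}
    - {"fingers":0.08,"tx":0.174,"ty":0.002,"tz":-0.012,"ax":0.001,"ay":0,"az":0}
    - {"fingers":0.08,"tx":0.174,"ty":0.002,"tz":-0.012,"ax":0.001,"ay":0,"az":0}

```text
time_s: 6.62
tcp_pos: [0.5338, 0.3383, 0.0636]
ee_rot: [[-0.011, -0.993, 0.115], [-0.009, 0.115, 0.993], [-1.0, 0.009, -0.01]]
wrist_force: [-0.1, -1.2, 0.0]
gripper_width: 0.459
```

```bash
cat > st.py <<'E'
from h import *
C=np.array([.516,.1484]);Y=np.array([.1108,.9938]);X=np.array([.9938,-.1108])
def st(lat,y): return tuple(C+lat*X+y*Y)
def where():
    p=np.array(r.sense()['tcp_pos']);q=p[:2]-C;print('station lat',round(q@X,4),'y',round(q@Y,4),'z',round(p[2],4))
E
python3 - <<'E'
from st import *
where();go((*st(.001,.17),.068,173.64),(*st(.001,.10),.068,173.64))
c=viewer.capture('scene');cv2.imwrite('pics/b4.png',cv2.resize(c['image'][110:260,240:440],None,fx=3.5,fy=3.5,interpolation=2)[:,:,::-1])
E
```

```text
station lat -0.0034 y 0.1907 z 0.0636
t 6.6167 pos [0.5338 0.3383 0.0636] psi 173.4 F [-0.1 -1.2  0. ] g 0.459 j [ 47.  33. -10.  -0. -48. -53.]
[np.float64(0.5358298), np.float64(0.31723520000000005), 0.068, 173.64] t [-0.0057 -0.0059 -0.0276] a [-0.0013 -0.0032 -0.003 ]
[np.float64(0.5280738), np.float64(0.24766920000000003), 0.068, 173.64] t [-0.0047 -0.0063 -0.1209] a [-0.0013 -0.0032 -0.003 ]
```

View pics/b4.png

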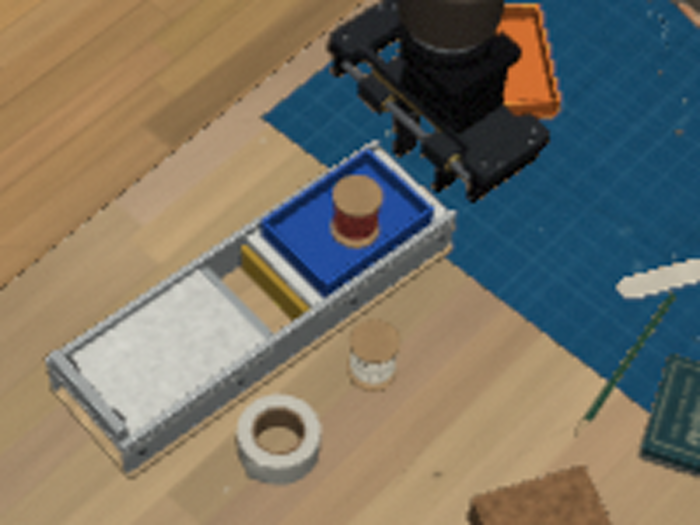

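The fingers are off the open end of the station behind the tray, which is untouched. The gate is down. Pushing now.

>>> play_rows:
  commands:
    - {"fingers":0.08,"tx":-0.006,"ty":-0.006,"tz":-0.008,"ax":-0.001,"ay":-0.003,"az":-0.003}
    - {"fingers":0.08,"tx":-0.006,"ty":-0.006,"tz":-0.018,"ax":-0.001,"ay":-0.003,"az":-0.003}
    - {"fingers":0.08,"tx":-0.006,"ty":-0.006,"tz":-0.026,"ax":-0.001,"ay":-0.003,"az":-0.003}
    - {"fingers":0.08,"tx":-0.006,"ty":-0.006,"tz":-0.034,"ax":-0.001,"ay":-0.003,"az":-0.003}
    - {"fingers":0.08,"tx":-0.006,"ty":-0.006,"tz":-0.042,"ax":-0.001,"ay":-0.003,"az":-0.003}

```text
time_s: 7.08
tcp_pos: [0.5388, 0.3104, 0.0764]
ee_rot: [[0.013, -0.994, 0.11], [0.011, 0.11, 0.994], [-1.0, -0.012, 0.013]]
wrist_force: [0.0, 3.4, 2.2]
gripper_width: 0.459
```

```bash
python3 - <<'E'
from st import *
where();go((*st(.001,.10),.068,173.64))
E
```

```text
station lat 0.0047 y 0.1635 z 0.0764
t 7.0833 pos [0.5388 0.3104 0.0764] psi 173.68 F [0.  3.4 2.2] g 0.459 j [ 45.  30. -12.   0. -46. -51.]
[np.float64(0.5280738), np.float64(0.24766920000000003), 0.068, 173.64] t [ 0.0101  0.0052 -0.0848] a [0.0003 0.0041 0.0039]
```

>>> play_rows:
  commands:
    - {"fingers":0.08,"tx":0,"ty":0,"tz":0,"ax":0,"ay":0,"az":0}
    - {"fingers":0.08,"tx":0,"ty":0,"tz":0,"ax":0,"ay":0,"az":0}
    - {"fingers":0.08,"tx":0,"ty":0,"tz":0,"ax":0,"ay":0,"az":0}

```text
time_s: 7.33
tcp_pos: [0.5379, 0.3102, 0.0748]
ee_rot: [[0.01, -0.994, 0.11], [0.008, 0.11, 0.994], [-1.0, -0.009, 0.009]]
wrist_force: [1.0, 0.3, -0.7]
gripper_width: 0.458
```

```bash
python3 - <<'E'
from st import *
where();print(np.round(r.sense()['ee_rot'],3)[2]);go((*st(.001,.10),.068,173.64))
E
```

```text
station lat 0.0039 y 0.1632 z 0.0748
[-1.    -0.009  0.009]
t 7.3333 pos [0.5379 0.3102 0.0748] psi 173.69 F [ 1.   0.3 -0.7] g 0.458 j [ 45.  30. -12.   0. -47. -51.]
[np.float64(0.5280738), np.float64(0.24766920000000003), 0.068, 173.64] t [ 0.0083  0.004  -0.0844] a [0.0003 0.0029 0.0029]
```

>>> play_rows:
  commands:
    - {"fingers":0.08,"tx":0.008,"ty":0.004,"tz":-0.004,"ax":0,"ay":0.003,"az":0.003}
    - {"fingers":0.08,"tx":0.008,"ty":0.004,"tz":-0.012,"ax":0,"ay":0.003,"az":0.003}
    - {"fingers":0.08,"tx":0.008,"ty":0.004,"tz":-0.021,"ax":0,"ay":0.003,"az":0.003}
    - {"fingers":0.08,"tx":0.008,"ty":0.004,"tz":-0.03,"ax":0,"ay":0.003,"az":0.003}
    - {"fingers":0.08,"tx":0.008,"ty":0.004,"tz":-0.039,"ax":0,"ay":0.003,"az":0.003}

```text
time_s: 7.75
tcp_pos: [0.5315, 0.2807, 0.068]
ee_rot: [[-0.001, -0.994, 0.11], [-0.001, 0.11, 0.994], [-1.0, 0.001, -0.001]]
wrist_force: [-0.2, 1.6, -0.1]
gripper_width: 0.463
```

```bash
python3 - <<'E'
from st import *
where();print(np.round(r.sense()['ee_rot'],3)[2]);go((*st(.001,.0),.068,173.64))
E
```

```text
station lat 0.0007 y 0.1332 z 0.068
[-1.     0.001 -0.001]
t 7.75 pos [0.5315 0.2807 0.068 ] psi 173.69 F [-0.2  1.6 -0.1] g 0.463 j [ 43.  30. -15.  -0. -45. -50.]
[np.float64(0.5169938000000001), np.float64(0.1482892), 0.068, 173.64] t [ 0.0002 -0.0002 -0.1777] a [ 0.0003 -0.0002 -0.0003]
```

Well aligned, and the push force is about 1.6 N. Continuing straight along tool -z.

>>> play_rows:
  commands:
    - {"fingers":0.08,"tx":0,"ty":0,"tz":-0.009,"ax":0,"ay":0,"az":0}
    - {"fingers":0.08,"tx":0,"ty":0,"tz":-0.018,"ax":0,"ay":0,"az":0}
    - {"fingers":0.08,"tx":0,"ty":0,"tz":-0.027,"ax":0,"ay":0,"az":0}
    - {"fingers":0.08,"tx":0,"ty":0,"tz":-0.036,"ax":0,"ay":0,"az":0}
    - {"fingers":0.08,"tx":0,"ty":0,"tz":-0.045,"ax":0,"ay":0,"az":0}

```text
time_s: 8.17
tcp_pos: [0.5292, 0.2489, 0.069]
ee_rot: [[0.003, -0.994, 0.11], [0.003, 0.11, 0.994], [-1.0, -0.003, 0.003]]
wrist_force: [1.1, 2.9, -0.2]
gripper_width: 0.46
```

```bash
python3 - <<'E'
from st import *
where();go((*st(.001,.0),.068,173.64))
c=viewer.capture('scene');cv2.imwrite('pics/mid.png',cv2.resize(c['image'][110:260,240:440],None,fx=3.5,fy=3.5,interpolation=2)[:,:,::-1])
E
```

```text
station lat 0.002 y 0.1013 z 0.069
t 8.1667 pos [0.5292 0.2489 0.069 ] psi 173.7 F [ 1.1  2.9 -0.2] g 0.46 j [ 41.  28. -18.  -0. -44. -47.]
[np.float64(0.5169938000000001), np.float64(0.1482892), 0.068, 173.64] t [ 0.0009  0.0014 -0.1351] a [0.0003 0.0011 0.0009]
```

View pics/mid.png

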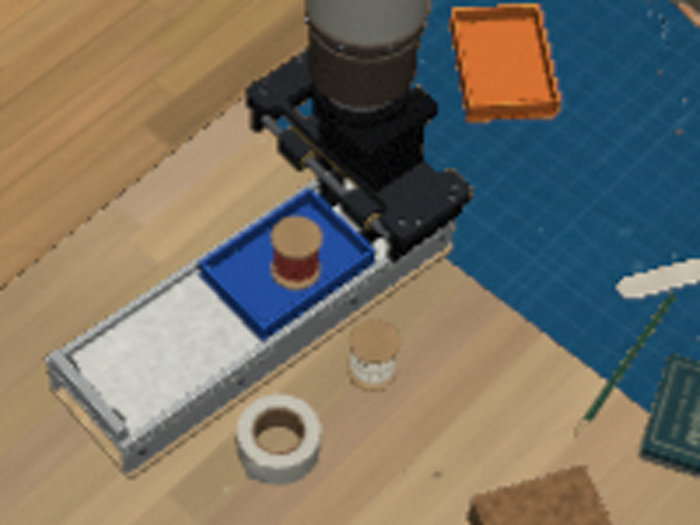

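The tray bridges the gap level, with its front edge at the receiving deck and the spool upright. Continuing.

>>> play_rows:
  commands:
    - {"fingers":0.08,"tx":0.001,"ty":0,"tz":-0.009,"ax":0,"ay":0,"az":0}
    - {"fingers":0.08,"tx":0.001,"ty":0,"tz":-0.018,"ax":0,"ay":0,"az":0}
    - {"fingers":0.08,"tx":0.001,"ty":0,"tz":-0.027,"ax":0,"ay":0,"az":0}
    - {"fingers":0.08,"tx":0.001,"ty":0,"tz":-0.036,"ax":0,"ay":0,"az":0}
    - {"fingers":0.08,"tx":0.001,"ty":0,"tz":-0.045,"ax":0,"ay":0,"az":0}

```text
time_s: 8.63
tcp_pos: [0.5246, 0.2139, 0.0679]
ee_rot: [[0.0, -0.994, 0.11], [0.0, 0.11, 0.994], [-1.0, -0.0, 0.0]]
wrist_force: [0.7, 1.7, 1.3]
gripper_width: 0.462
```

```bash
python3 - <<'E'
from st import *
where();go((*st(.001,-.035),.068,173.64))
E
```

```text
station lat 0.0012 y 0.0661 z 0.0679
t 8.6333 pos [0.5246 0.2139 0.0679] psi 173.7 F [0.7 1.7 1.3] g 0.462 j [ 39.  27. -20.   0. -43. -45.]
[np.float64(0.5131158), np.float64(0.1135062), 0.068, 173.64] t [-0.0002  0.0005 -0.1348] a [0.0004 0.0001 0.0001]
```

>>> play_rows:
  commands:
    - {"fingers":0.08,"tx":0,"ty":0,"tz":-0.009,"ax":0,"ay":0,"az":0}
    - {"fingers":0.08,"tx":0,"ty":0,"tz":-0.018,"ax":0,"ay":0,"az":0}
    - {"fingers":0.08,"tx":0,"ty":0,"tz":-0.027,"ax":0,"ay":0,"az":0}
    - {"fingers":0.08,"tx":0,"ty":0,"tz":-0.036,"ax":0,"ay":0,"az":0}
    - {"fingers":0.08,"tx":0,"ty":0,"tz":-0.045,"ax":0,"ay":0,"az":0}

```text
time_s: 9.05
tcp_pos: [0.5206, 0.1803, 0.0676]
ee_rot: [[-0.0, -0.994, 0.11], [-0.0, 0.11, 0.994], [-1.0, 0.0, -0.0]]
wrist_force: [0.5, 2.6, 0.6]
gripper_width: 0.461
```

>>> play_rows:
  commands:
    - {"fingers":0.08,"tx":0,"ty":0,"tz":-0.009,"ax":0,"ay":0,"az":0}
    - {"fingers":0.08,"tx":0,"ty":0,"tz":-0.018,"ax":0,"ay":0,"az":0}
    - {"fingers":0.08,"tx":0,"ty":0,"tz":-0.027,"ax":0,"ay":0,"az":0}
    - {"fingers":0.08,"tx":0,"ty":0,"tz":-0.036,"ax":0,"ay":0,"az":0}
    - {"fingers":0.08,"tx":0,"ty":0,"tz":-0.045,"ax":0,"ay":0,"az":0}

```text
time_s: 9.47
tcp_pos: [0.5169, 0.1468, 0.0676]
ee_rot: [[-0.0, -0.994, 0.11], [-0.0, 0.11, 0.994], [-1.0, 0.0, -0.0]]
wrist_force: [0.3, 2.6, 1.7]
gripper_width: 0.465
```

```bash
python3 - <<'E'
from st import *
where();go((*st(.001,-.035),.068,173.64))
E
```

```text
station lat 0.0011 y -0.0015 z 0.0676
t 9.4667 pos [0.5169 0.1468 0.0676] psi 173.7 F [0.3 2.6 1.7] g 0.465 j [ 33.  25. -24.   0. -41. -39.]
[np.float64(0.5131158), np.float64(0.1135062), 0.068, 173.64] t [-0.0005  0.0002 -0.0446] a [ 0.0003 -0.0001 -0.0001]
```

>>> play_rows:
  commands:
    - {"fingers":0.08,"tx":0,"ty":0,"tz":-0.009,"ax":0,"ay":0,"az":0}
    - {"fingers":0.08,"tx":0,"ty":0,"tz":-0.018,"ax":0,"ay":0,"az":0}
    - {"fingers":0.08,"tx":0,"ty":0,"tz":-0.026,"ax":0,"ay":0,"az":0}
    - {"fingers":0.08,"tx":0,"ty":0,"tz":-0.032,"ax":0,"ay":0,"az":0}
    - {"fingers":0.08,"tx":0,"ty":0,"tz":-0.036,"ax":0,"ay":0,"az":0}

```text
time_s: 9.88
tcp_pos: [0.5139, 0.1199, 0.0676]
ee_rot: [[-0.0, -0.994, 0.11], [-0.0, 0.11, 0.994], [-1.0, 0.0, -0.0]]
wrist_force: [0.0, 2.3, 1.6]
gripper_width: 0.458
```

>>> play_rows:
  commands:
    - {"fingers":0.08,"tx":0,"ty":0,"tz":-0.002,"ax":0,"ay":0,"az":0}
    - {"fingers":0.08,"tx":0,"ty":0,"tz":-0.004,"ax":0,"ay":0,"az":0}

```text
time_s: 10.05
tcp_pos: [0.5137, 0.1174, 0.0676]
ee_rot: [[-0.0, -0.994, 0.11], [-0.0, 0.11, 0.994], [-1.0, 0.0, -0.0]]
wrist_force: [0.7, 2.7, 0.4]
gripper_width: 0.461
```

>>> play_rows:
  commands:
    - {"fingers":0.08,"tx":0,"ty":0,"tz":-0.002,"ax":0,"ay":0,"az":0}
    - {"fingers":0.08,"tx":0,"ty":0,"tz":-0.003,"ax":0,"ay":0,"az":0}

```text
time_s: 10.22
tcp_pos: [0.5135, 0.1154, 0.0676]
ee_rot: [[-0.0, -0.994, 0.11], [-0.0, 0.11, 0.994], [-1.0, 0.0, -0.0]]
wrist_force: [-0.0, 2.3, 1.0]
gripper_width: 0.456
```

```bash
python3 - <<'E'
from st import *
where();go((*st(.001,-.035),.068,173.64))
E
```

```text
station lat 0.0012 y -0.0331 z 0.0676
t 10.2167 pos [0.5135 0.1154 0.0676] psi 173.71 F [-0.   2.3  1. ] g 0.456 j [ 30.  24. -26.   0. -40. -37.]
[np.float64(0.5131158), np.float64(0.1135062), 0.068, 173.64] t [-0.0005  0.0002 -0.0025] a [ 0.0004 -0.0001 -0.0001]
```

Still sliding, with no contact yet. Small steps from here.

>>> play_rows:
  commands:
    - {"fingers":0.08,"tx":0,"ty":0,"tz":-0.0015,"ax":0,"ay":0,"az":0}
    - {"fingers":0.08,"tx":0,"ty":0,"tz":-0.003,"ax":0,"ay":0,"az":0}

```text
time_s: 10.38
tcp_pos: [0.5137, 0.1141, 0.0677]
ee_rot: [[0.001, -0.994, 0.11], [0.002, 0.11, 0.994], [-1.0, -0.001, 0.002]]
wrist_force: [-0.9, 10.6, -0.4]
gripper_width: 0.461
```

>>> play_rows:
  commands:
    - {"fingers":0.08,"tx":0,"ty":0,"tz":-0.0015,"ax":0,"ay":0,"az":0}
    - {"fingers":0.08,"tx":0,"ty":0,"tz":-0.003,"ax":0,"ay":0,"az":0}

```text
time_s: 10.55
tcp_pos: [0.5138, 0.1139, 0.0677]
ee_rot: [[0.003, -0.994, 0.111], [0.005, 0.111, 0.994], [-1.0, -0.002, 0.005]]
wrist_force: [-3.5, 17.0, -0.4]
gripper_width: 0.458
```

The force rose to 17 N with the TCP stopped at station y = -0.035, so the tray is against the end stop. Backing off, then up.

>>> play_rows:
  commands:
    - {"fingers":0.08,"tx":0,"ty":0,"tz":0.005,"ax":0,"ay":0,"az":0}
    - {"fingers":0.08,"tx":0,"ty":0,"tz":0.035,"ax":0,"ay":0,"az":0}
    - {"fingers":0.08,"tx":-0.03,"ty":0,"tz":0.04,"ax":0,"ay":0,"az":0}
    - {"fingers":0.08,"tx":-0.08,"ty":0,"tz":0.04,"ax":0,"ay":0,"az":0}
    - {"fingers":0.08,"tx":-0.135,"ty":0,"tz":0.04,"ax":0,"ay":0,"az":0}

```text
time_s: 10.97
tcp_pos: [0.5144, 0.1397, 0.1678]
ee_rot: [[-0.007, -0.994, 0.109], [-0.005, 0.109, 0.994], [-1.0, 0.006, -0.005]]
wrist_force: [0.4, 0.7, 0.5]
gripper_width: 0.456
```

```bash
python3 - <<'E'
from st import *
where();go((.438,-.11,.2,-171.25),(.438,-.181,.16,-171.25))
E
```

```text
station lat -0.0007 y -0.0088 z 0.1678
t 10.9667 pos [0.5144 0.1397 0.1678] psi 173.73 F [0.4 0.7 0.5] g 0.456 j [ 33.  17. -18.   0. -55. -39.]
[0.438, -0.11, 0.2, -171.25] t [-0.0407  0.0651 -0.3423] a [-0.0835 -0.0014 -0.0023]
[0.438, -0.181, 0.16, -171.25] t [ 0.013   0.0544 -0.4361] a [-0.0835 -0.0014 -0.0023]
```

>>> play_rows:
  commands:
    - {"fingers":1,"tx":-0.04,"ty":0,"tz":-0.02,"ax":0,"ay":0,"az":0}
    - {"fingers":1,"tx":-0.04,"ty":0.065,"tz":-0.34,"ax":-0.083,"ay":0,"az":0}
    - {"fingers":1,"tx":-0.04,"ty":0.065,"tz":-0.34,"ax":-0.083,"ay":0,"az":0}
    - {"fingers":1,"tx":-0.04,"ty":0.065,"tz":-0.34,"ax":-0.083,"ay":0,"az":0}
    - {"fingers":1,"tx":-0.04,"ty":0.065,"tz":-0.34,"ax":-0.083,"ay":0,"az":0}

```text
time_s: 11.38
tcp_pos: [0.4622, -0.0337, 0.1987]
ee_rot: [[-0.002, -0.988, -0.152], [-0.001, -0.152, 0.988], [-1.0, 0.002, -0.001]]
wrist_force: [0.5, -0.2, -0.1]
gripper_width: 0.165
```

```bash
python3 - <<'E'
from st import *
where();go((.438,-.181,.17,-171.25))
c=viewer.capture('scene');cv2.imwrite('pics/end.png',cv2.resize(c['image'][140:280,220:420],None,fx=3.5,fy=3.5,interpolation=2)[:,:,::-1])
E
```

```text
station lat -0.0332 y -0.187 z 0.1987
t 11.3833 pos [ 0.4622 -0.0337  0.1987] psi -171.26 F [ 0.5 -0.2 -0.1] g 0.165 j [ 16.   9. -25.   0. -57.  -7.]
[0.438, -0.181, 0.17, -171.25] t [ 0.0385  0.0617 -0.1891] a [-0.0001 -0.0002 -0.0007]
```

View pics/end.png

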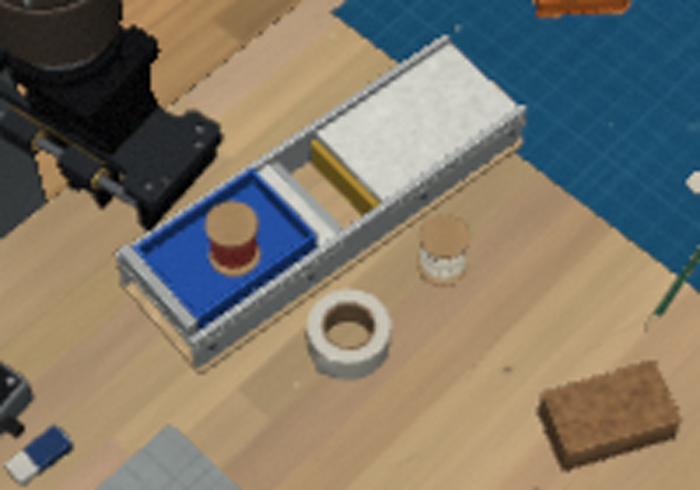

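The tray is against the end stop (the tray front meets the stop along about (130,250) to (195,325)) and the spool is standing. Next, the red key.

>>> play_rows:
  commands:
    - {"fingers":1,"tx":0.038,"ty":0.062,"tz":-0.189,"ax":0,"ay":0,"az":0}
    - {"fingers":1,"tx":0.038,"ty":0.062,"tz":-0.189,"ax":0,"ay":0,"az":0}
    - {"fingers":1,"tx":0.038,"ty":0.062,"tz":-0.189,"ax":0,"ay":0,"az":0}
    - {"fingers":1,"tx":0.038,"ty":0.062,"tz":-0.189,"ax":0,"ay":0,"az":0}
    - {"fingers":1,"tx":0.038,"ty":0.062,"tz":-0.189,"ax":0,"ay":0,"az":0}

```text
time_s: 11.85
tcp_pos: [0.4365, -0.1824, 0.1687]
ee_rot: [[-0.006, -0.989, -0.144], [-0.0, -0.144, 0.99], [-1.0, 0.006, 0.001]]
wrist_force: [0.5, -0.0, 0.2]
gripper_width: 0.008
```

```bash
python3 - <<'E'
from st import *
go((.438,-.181,.086,-171.25))
E
```

```text
t 11.85 pos [ 0.4365 -0.1824  0.1687] psi -171.7 F [ 0.5 -0.   0.2] g 0.008 j [ -3.  12. -26.   0. -53.  11.]
[0.438, -0.181, 0.086, -171.25] t [ 0.1102 -0.0029  0.0015] a [-0.0025  0.0003 -0.0019]
```

>>> play_rows:
  commands:
    - {"fingers":1,"tx":0.05,"ty":0,"tz":0,"ax":0,"ay":0,"az":0}
    - {"fingers":1,"tx":0.09,"ty":0,"tz":0,"ax":0,"ay":0,"az":0}
    - {"fingers":1,"tx":0.11,"ty":0,"tz":0,"ax":0,"ay":0,"az":0}
    - {"fingers":1,"tx":0.11,"ty":0,"tz":0,"ax":0,"ay":0,"az":0}
    - {"fingers":1,"tx":0.11,"ty":0,"tz":0,"ax":0,"ay":0,"az":0}

```text
time_s: 12.27
tcp_pos: [0.4389, -0.1789, 0.0875]
ee_rot: [[-0.003, -0.989, -0.151], [-0.0, -0.151, 0.989], [-1.0, 0.003, 0.0]]
wrist_force: [0.6, 0.9, -0.5]
gripper_width: 0.005
```

```bash
python3 - <<'E'
from st import *
go((.4375,-.181,.064,-171.25))
E
```

```text
t 12.2667 pos [ 0.4389 -0.1789  0.0875] psi -171.32 F [ 0.6  0.9 -0.5] g 0.005 j [ -2.  18. -32.   0. -40.  11.]
[0.4375, -0.181, 0.064, -171.25] t [ 0.0313  0.0022 -0.0025] a [-0.0004  0.     -0.0009]
```

>>> play_rows:
  commands:
    - {"fingers":1,"tx":0.01,"ty":0.001,"tz":-0.001,"ax":0,"ay":0,"az":0}
    - {"fingers":1,"tx":0.018,"ty":0.001,"tz":-0.001,"ax":0,"ay":0,"az":0}
    - {"fingers":1,"tx":0.024,"ty":0.001,"tz":-0.001,"ax":0,"ay":0,"az":0}
    - {"fingers":1,"tx":0.03,"ty":0.001,"tz":-0.001,"ax":0,"ay":0,"az":0}
    - {"fingers":1,"tx":0.031,"ty":0.001,"tz":-0.001,"ax":0,"ay":0,"az":0}

```text
time_s: 12.68
tcp_pos: [0.4394, -0.1797, 0.0647]
ee_rot: [[0.001, -0.989, -0.15], [-0.0, -0.15, 0.989], [-1.0, -0.001, -0.0]]
wrist_force: [-0.5, 0.2, 1.9]
gripper_width: 0.004
```

>>> play_rows:
  commands:
    - {"fingers":1,"tx":0.001,"ty":0,"tz":0,"ax":0,"ay":0,"az":0}
    - {"fingers":1,"tx":0.002,"ty":0,"tz":0,"ax":0,"ay":0,"az":0}

```text
time_s: 12.85
tcp_pos: [0.4395, -0.1798, 0.0643]
ee_rot: [[0.001, -0.989, -0.151], [-0.0, -0.151, 0.989], [-1.0, -0.001, -0.001]]
wrist_force: [-2.9, 3.1, 14.3]
gripper_width: 0.007
```

The key is at its hard stop, same signature as green. Lifting and moving clear.

>>> play_rows:
  commands:
    - {"fingers":1,"tx":-0.025,"ty":0,"tz":0,"ax":0,"ay":0,"az":0}
    - {"fingers":1,"tx":-0.07,"ty":0,"tz":0,"ax":0,"ay":0,"az":0}
    - {"fingers":1,"tx":-0.12,"ty":0,"tz":0,"ax":0,"ay":0,"az":0}
    - {"fingers":1,"tx":-0.17,"ty":0,"tz":0,"ax":0,"ay":0,"az":0}
    - {"fingers":1,"tx":-0.2,"ty":0,"tz":0.05,"ax":0,"ay":0,"az":0}

```text
time_s: 13.27
tcp_pos: [0.4357, -0.1473, 0.2162]
ee_rot: [[0.006, -0.989, -0.145], [-0.002, -0.145, 0.989], [-1.0, -0.006, -0.003]]
wrist_force: [1.5, 0.3, 0.7]
gripper_width: 0.004
```

>>> play_rows:
  commands:
    - {"fingers":1,"tx":0,"ty":0,"tz":0.08,"ax":0,"ay":0,"az":0}
    - {"fingers":1,"tx":0,"ty":0,"tz":0.08,"ax":0,"ay":0,"az":0}
    - {"fingers":1,"tx":0,"ty":0,"tz":0.08,"ax":0,"ay":0,"az":0}

```text
time_s: 13.52
tcp_pos: [0.4235, -0.0829, 0.2128]
ee_rot: [[0.001, -0.988, -0.154], [0.001, -0.154, 0.988], [-1.0, -0.001, 0.001]]
wrist_force: [0.5, -0.5, -0.2]
gripper_width: 0.008
```

```bash
python3 - <<'E'
from w import *
go()
d=viewer.capture('scene');c=wcam()
cv2.imwrite('pics/fin.png',np.hstack([cv2.resize(d['image'][140:310,140:400],(560,366),interpolation=2),cv2.resize(c['image'][100:340,230:400],(240,366))])[:,:,::-1])
E
```

```text
t 13.5167 pos [ 0.4235 -0.0829  0.2128] psi -171.17 F [ 0.5 -0.5 -0.2] g 0.008 j [ 11.   4. -28.  -0. -58.  -2.]
```

View pics/fin.png

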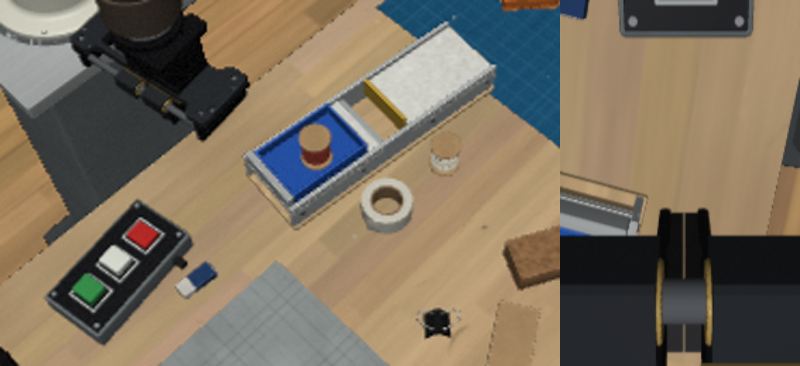

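Green looks tall again and red is down. The gate stands up at about (385,100). I'll check that against the first measurements before handing in.

```bash
python3 m.py 2>&1 | grep -E "scene|top (red|green)"; python3 - <<'E'
from h import *
c=viewer.capture('scene')
Y=np.array([.1108,.9938])
h=cv2.cvtColor(c['image'],cv2.COLOR_RGB2HSV);h0=cv2.cvtColor(cv2.imread('pics/scene.png'),cv2.COLOR_BGR2HSV)
for q in (h0,h):
    m=cv2.inRange(q[140:220,290:360],(20,150,60),(32,255,255));v,u=np.nonzero(m);print('gate',len(u),u.mean()+290,v.mean()+140,v.min()+140)
E
```

```text
gate 132 318.1287878787879 188.27272727272728 177
gate 134 318.05223880597015 188.28358208955223 177
```

```bash
python3 - <<'E'
from h import *
c=viewer.capture('scene');b=cv2.cvtColor(c['image'],cv2.COLOR_RGB2HSV);a=cv2.cvtColor(cv2.imread('pics/scene.png'),cv2.COLOR_BGR2HSV)
for q in (a,b):
    q=q[225:300,150:235]
    for n,lo,hi in [('red',(0,140,90),(8,255,255)),('green',(45,100,70),(85,255,255)),('white',(0,0,185),(180,40,255))]:
        m=cv2.inRange(q,lo,hi); m[:, 65:]=0; v,u=np.nonzero(m);print(n,len(u),round(u.mean()+150,1),round(v.mean()+225,1))
job.finish_job()
E
```

```text
red 102 205.6 248.6
green 121 180.5 273.4
white 88 192.9 259.7
red 103 205.6 248.6
green 122 180.6 273.5
white 90 192.9 259.6
the job is handed in; nothing more can be done
```

The job is done and handed in at about 14 s on the robot's clock; no verdict was reported.

1. **Green key:** I pressed it to its hard stop (about 13 N). The picture afterwards showed red popped up and the gate down in the gap.
2. **Tray:** I pushed it from behind with both fingers, at about 2 to 3 N, across the gap. It looked level in the mid-push picture. It stopped at the end stop (17 N, pusher within about 1 mm of the expected place). I then backed off, and the spool was still standing.
3. **Red key:** I pressed it to its hard stop (about 14 N) and moved the arm clear.

**Last checks:** In the scene camera, the red, green and white keys and the yellow gate are all within 0.1 pixel of where they started. That means red is latched, green is up, white was not pressed and the gate is raised. The spool stands in the tray at the stop, and the white spool, tape roll and eraser look undisturbed.

**Failed check:** A rerun of my key-measuring script near the end printed nothing, probably because the arm was blocking the top view. I did the final key check from the scene camera only.

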